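Tap a centrifuge bearing cup square into its housing

ROBOT

A 7-joint arm with a two-finger parallel gripper is mounted at the origin on the work surface. World frame = base frame: x ahead of the robot, y to its left, z up, the work surface at z = 0. Lengths are in m, angles in rad, forces in N, time in s.
With the tool pointing down it reaches from about 0.425 to 0.95 m from the base axis. Payload 4.7 kg.
Tool frame: the origin (TCP) lies between the finger pads; the fingertips stand 25 mm ahead of it and the grasp point (between the pads) lies 6 mm ahead of it; x points along the fingers, z is the direction in which the jaws open and shut, and the axes are right-handed (so a half turn about x gives the same grasp; the last joint's range is limited). The gripper opens to 85 mm and grips with 20 to 120 N. Pads are 22 mm wide; open, the fingers measure 114 mm over their backs; the gripper's body (76 mm by 85 mm) begins 54 mm behind the grasp point. The pads swing forward as they close: fully open they stand 13 mm farther back than shut.
Start: joints at [1.156, 0.469, -0.049, 1.532, 0.024, 1.141, -0.082], TCP at [0.254, -0.625, 0.256] pointing down, gripper open.
Joint ranges: [-2.59, 2.59], [-0.33, 1.99], [-1.39, 1.29], [0.1, 2.45], [-1.04, 4.18], [0.21, 1.99], [-2.66, 2.66]. Speed limits (rad/s): [2.57, 2.57, 3.14, 3.14, 3.14, 3.14, 3.14].

INTERFACE

Orientations are given as a 3x3 rotation matrix whose columns are the frame's x, y, z axes.
In Python, from rig import * gives the robot as it stands. Calls block until the motion is done:
- movep(position, orientation): joint-space move of the TCP to a pose.
- move_l(position, attitude=None, feed=0.15, until_force=None): straight line of the TCP; attitude=None keeps the orientation; feed is the mean speed in m/s. With until_force (N) it stops when the force on the tool has changed by that much, and returns True; else False.
- move_joints(angles): joint-space move.
- command_gripper(opening, newtons=None): finger opening in m; newtons is the grip in N (None keeps the last); returns when the fingers have stopped.
- sleep(seconds).
- inverse_kinematics(position, orientation): joint angles nearest the present ones, or None.
- sense(): the state.
- camera(name): name is "scene" or "side" or "wrist"; returns (picture, depth): 400x640x3 uint8, red, green, blue; 400x640 float32, m along the optical axis (not along the pixel's ray), 0 where there is no reading.
- camera_params(name): a dict with "K" (3x3 intrinsics, pixels), "dist" ([k1, k2, p1, p2, k3] as OpenCV has them; the pictures are not rectified), "position" and "rotation" of the camera in the world; the wrist camera has in their place "tool_from_camera" (4x4, takes a point from camera to tool coordinates, whose origin is the TCP and whose axes are the tool frame's). Camera axes: x right, y down, z forward; pixel columns grow to the right and rows downward; lengths in m; the calibration is good to about 2 mm. A picture is of the moment at which its call begins: read the wrist's pose just before it. camera_params takes no time and is no camera call.
A pose or a line that the arm cannot do raises Unreachable and nothing moves.
- finish_job(): hands the job in, once; it reports no verdict.
The state is a dict: "time_s": time; "joint_pos": joint angles; "qd": joint speeds; "joint_efforts": joint torques, N m; "position": TCP position; "tcp_rot": TCP orientation; "wrist_force": force on the tool from outside, world axes, zero at the start; "ft_torque": the same for the moment, N m; "finger_gap": finger opening in m.
Only numpy, scipy, OpenCV 4.12 (cv2) and the standard library are available. Lean on these libraries where they do the work, as an engineer would, in place of code of your own. Each camera call takes 0.05 s, during which the arm holds its last target. There are 200 camera calls.

TASK

Two grey centrifuge bearing housings stand on the bench: one is finished, in the other the flanged bearing cup still stands proud of the bore. Tap that proud cup down with the closed fingertips, a little at a time on opposite sides of its rim, until its flange sits down flat on the housing all round, and never let it cock over by more than 10 degrees on the way. Do not press on the finished housing.

Things in the scene. Friction and masses are not known exactly. Their poses are not given: they have to be found in the camera images.
- cup_top (a point): Centre of the top of the proud cup's flange, over the open hole; z is the cup's axis, up when square. Plain aluminium ring: flange 148 mm outer, 116 mm inner diameter, 8 mm thick, over a 34 mm sleeve in the bore. Tap on the flange's top, 66 mm from the centre (the band is 16 mm wide, the middle is open). Starts 26 to 30 mm above its seat, up to 4 degrees out of square.
- cup (a joint): How far the cup's centre has gone in (m): 0 = 30 mm proud, 0.030 = home on a hard stop. A stiff press fit that stays where it is left: 8 N starts it, about 17 N moves it at 40 mm/s. A rim spot pushed down by d lowers the centre by a little under half of d, tips the cup that way by 0.5 degree per mm and lifts the opposite rim a little. Pushing one side all the way cocks it past 10 degrees.
- housing: The grey round housing that holds the proud cup, fixed to the bench. Origin on its axis at the bench, z up. Foot 200 mm diameter, 16 mm high; barrel 168 mm diameter; flat top face 60 mm above the origin. When home the flange rests on that face and cup_top is 68 mm above the origin.
- finished: The finished look-alike housing of the same sizes, its cup already home (flange top 68 mm above its origin), fixed to the bench. Origin on its axis at the bench. Not to be pressed.

How it is judged:
At the end, for the whole second after the job is handed in: The cup's flange is down on the housing: the centre of its top within 4 mm of the seated height and its axis within 2.6 degrees of vertical (z of cup_top in the frame of housing below 0.072 m and angle between cup_top's own z axis and vertical below 0.045 rad); the robot touches nothing.
It fails at once if the cup is cocked by more than 10 degrees (judged at 10.9) (angle between cup_top's own z axis and vertical above 0.19 rad).
It fails at once if the finished housing is pressed (more than 5 N) (contact force between any of the fingers, the arm and finished above 5 N).
It also fails if it takes over 64 s, if anything falls off the work surface, if the arm or the gripper's body presses on something with over 40 N, if the wrist force passes 120 N, or if a joint passes its speed limit or range.

## Working session

There is one attempt and no reset: what is moved stays moved. The work goes in short steps, each a Python script; the robot and the scene stay as the last script left them, time stands still between calls to the robot, and variables do not carry over. Pictures are saved under pics/ and viewed, about 8 in all and at most 12, crops included, and the job is handed in when it is done.

```bash
mkdir -p pics; ls
python3 - <<'E'
from rig import *
import cv2, numpy as np
for n in ("scene","side"):
    im,d=camera(n); cv2.imwrite(f"pics/{n}0.png",im[:,:,::-1]); np.save(f"pics/{n}0.npy",d)
    p=camera_params(n); print(n,{k:np.round(v,4).tolist() for k,v in p.items()}, (d>0).mean())
s=sense();print(s["time_s"],s["position"],np.round(s["tcp_rot"],3).tolist())
E
```

```text
pics
scene {'K': [[442.563, 0.0, 318.8159], [0.0, 442.563, 198.8377], [0.0, 0.0, 1.0]], 'dist': [-0.0839, 0.0, 0.0, 0.0, 0.0], 'position': [1.1749, 0.0237, 0.6284], 'rotation': [[-0.0616, 0.6674, -0.7422], [0.9981, 0.0481, -0.0396], [0.0092, -0.7432, -0.6691]]} 0.99575
side {'K': [[370.4436, 0.0, 321.833], [0.0, 370.4436, 201.2138], [0.0, 0.0, 1.0]], 'dist': [-0.0262, 0.0, 0.0, 0.0, 0.0], 'position': [0.3112, -0.5209, 0.4148], 'rotation': [[0.9165, -0.1821, 0.3563], [-0.3995, -0.4643, 0.7904], [0.0215, -0.8668, -0.4983]]} 0.9960703125
0.1 [ 0.25382812 -0.62492537  0.25534175] [[-0.001, 0.926, 0.376], [0.002, 0.376, -0.926], [-1.0, -0.0, -0.002]]
```

View pics/scene0.png

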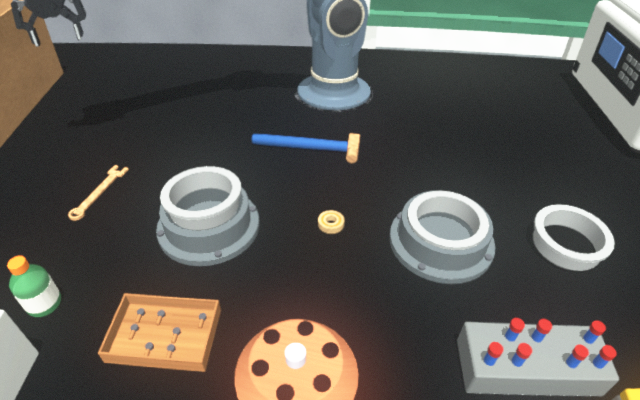

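View pics/side0.png

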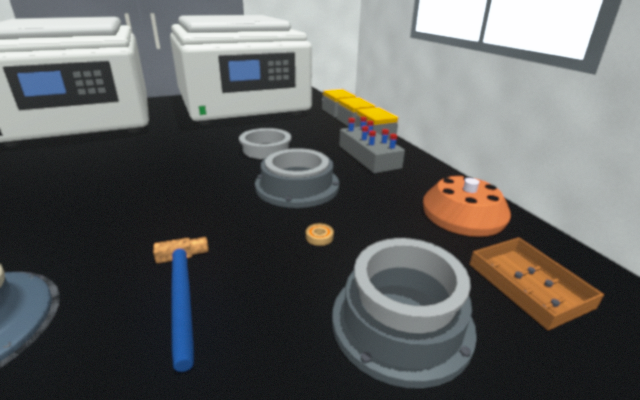

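The proud cup is the left one in the scene view (about (201,190)) and the near one in the side view (about (412,280)). The finished housing is at about (447,220) in the scene view, with a loose ring beside it.

```bash
cat > h.py <<'E'
import numpy as np, cv2
from rig import *
from scipy.optimize import least_squares
def cloud(n,d,T=None):
    p=camera_params(n); v,u=np.nonzero(d>0); z=d[v,u]
    q=cv2.undistortPoints(np.c_[u,v].astype(np.float32)[:,None],np.array(p["K"]),np.array(p["dist"]))[:,0]
    P=np.c_[q*z[:,None],z]
    if n=="wrist":
        M=T@np.array(p["tool_from_camera"]); return P@M[:3,:3].T+M[:3,3],u,v
    return P@np.array(p["rotation"]).T+np.array(p["position"]),u,v
def plane(P,tol=.0015,seed=0):
    r=np.random.default_rng(seed); best=None
    for _ in range(500):
        a=P[r.choice(len(P),3,False)]; n=np.cross(a[1]-a[0],a[2]-a[0]); L=np.linalg.norm(n)
        if L<1e-4: continue
        n=n/L; n=n*np.sign(n[2])
        if n[2]<.975: continue
        m=abs((P-a[0])@n)<tol
        if best is None or m.sum()>best.sum(): best=m
    Q=P[best]; c=Q.mean(0); n=np.linalg.svd(Q-c)[2][2]; n*=np.sign(n[2])
    return Q,c,n
def ring(P,c0,lo,hi=.12):
    """flange top plane + circle centre from a cloud; c0 rough xy"""
    k=(np.hypot(*(P[:,:2]-c0).T)<.1)&(P[:,2]>lo)&(P[:,2]<hi)
    Q,c,n=plane(P[k])
    # two-radius ring fit: points must lie between 58 and 74 mm
    f=lambda x:(lambda r:np.maximum(0,.058-r)+np.maximum(0,r-.074))(np.hypot(*(Q[:,:2]-x).T))
    x=least_squares(f,c0,loss="soft_l1",f_scale=.001).x
    r=np.hypot(*(Q[:,:2]-x).T)
    z=c[2]-((x-c[:2])@n[:2])/n[2]
    return x,z,n,len(Q),np.percentile(r,[2,98])
E
python3 - <<'E'
from h import *
for n,seeds in (("scene",[(201,190),(447,220)]),("side",[(412,280),(297,163)])):
    d=np.load(f"pics/{n}0.npy"); P,u,v=cloud(n,d)
    print(n,"bench z",np.round(np.median(P[(abs(P[:,0]-.6)<.1)&(abs(P[:,1])<.03),2]),4))
    for s,lo in zip(seeds,(.08,.063)):
        k=(abs(u-s[0])<45)&(abs(v-s[1])<45)&(P[:,2]>.05)&(P[:,2]<.12)
        c0=(P[k][:,:2].min(0)+P[k][:,:2].max(0))/2
        x,z,nn,N,r=ring(P,c0,lo)
        print(s,c0,"centre",np.round(x,4),"z",round(z,4),"tilt deg",np.degrees(nn[:2]).round(2),N,r.round(4))
        # foot: points at z .012-.02
        k=(np.hypot(*(P[:,:2]-x).T)<.12)&(abs(P[:,2]-.016)<.004); F=P[k][:,:2]
        f=lambda y:(lambda r:np.maximum(0,.084-r)+np.maximum(0,r-.1))(np.hypot(*(F-y).T))
        print("  foot axis",least_squares(f,x,loss="soft_l1",f_scale=.001).x.round(4),len(F))
E
```

```text
scene bench z -0.0
(201, 190) [ 0.5791969  -0.22752052] centre [ 0.5755 -0.2266] z 0.0965 tilt deg [-1.92 -1.1 ] 1147 [0.0574 0.0738]
  foot axis [ 0.5792 -0.2254] 1539
(447, 220) [0.58501966 0.22954297] centre [0.585  0.2292] z 0.0676 tilt deg [0.15 0.2 ] 1252 [0.0577 0.074 ]
  foot axis [0.5918 0.2268] 1786
side bench z -0.0013
(412, 280) [ 0.57185745 -0.22855613] centre [ 0.5728 -0.2284] z 0.0958 tilt deg [-1.7  -0.51] 2780 [0.0578 0.0737]
  foot axis [ 0.5706 -0.2294] 3348
(297, 163) [0.64652167 0.28586198] centre [0.6608 0.2938] z 0.0661 tilt deg [-0.18  0.04] 215 [0.0338 0.1115]
  foot axis [0.694  0.2777] 130
```

Proud cup: centre ≈ (0.574, −0.2275), top z ≈ 0.096 (28 mm proud), tilted about 2°, low toward −x. Both views agree. I'll make the first tap on the high side, guarded by force.

```bash
cat >> h.py <<'E'
C=np.array([.574,-.2275]); rad=C/np.linalg.norm(C)
Z=np.array([rad[0],rad[1],0]); X=np.array([0,0,-1.]); R=np.c_[X,np.cross(Z,X),Z]
TIP=.025; HOV=.125+TIP
def measure(show=True):
    out=[]
    for n in ("scene","side"):
        im,d=camera(n); P,u,v=cloud(n,d)
        try:
            x,z,nn,N,r=ring(P,C,.063); out.append((N,x,z,np.degrees(nn[:2])))
            if show: print(" ",n,x.round(4),round(z,4),out[-1][3].round(2),N)
        except Exception as e: print(" ",n,e)
    N=np.array([o[0] for o in out])*1.
    return sum(n*o[2] for n,o in zip(N,out))/N.sum(), sum(n*o[3] for n,o in zip(N,out))/N.sum()
def tap(dirn,d,zexp,floor=.0675,fmax=30):
    """touch the rim at unit direction dirn, then push d (m) further; zexp expected rim height"""
    p=C+.066*dirn/np.linalg.norm(dirn)
    move_l([*p,max(HOV,sense()["position"][2] if sense()["position"][2]<.2 else HOV)],R,feed=.2) if sense()["position"][2]<.2 else movep([*p,HOV],R)
    move_l([*p,zexp+.006+TIP],feed=.15)
    t=move_l([*p,max(zexp-.008,floor-.002)+TIP],feed=.02,until_force=5)
    z0=sense()["position"][2]-TIP; f0=sense()["wrist_force"][2]
    h=False
    if t and d>0: h=move_l([*p,max(z0-d,floor)+TIP],feed=.025,until_force=fmax)
    s=sense(); z1=s["position"][2]-TIP
    print("tap",p.round(3),"touch",t,round(z0,4),"f",round(f0,1),"->",round(z1,4),"hard",h,"f",s["wrist_force"].round(1))
    move_l([*p,HOV],feed=.2)
    return t,z0,z1,h
E
python3 - <<'E'
from h import *
command_gripper(0.0,40); s=sense(); print(s["time_s"],s["finger_gap"])
tap(np.array([.9,.4]),.008,.0985)
print(sense()["time_s"]); print(measure())
im,_=camera("side"); cv2.imwrite("pics/side1.png",im[:,:,::-1])
E
```

```text
0.8667 9.680675049874069e-05
tap [ 0.634 -0.201] touch True 0.0986 f 3.3 -> 0.0923 hard False f [-1.5  1.2  7.8]
4.4417
  scene [ 0.5756 -0.2264] 0.0934 [1.18 0.05] 956
  side [ 0.573  -0.2284] 0.0925 [1.17 0.48] 2655
(np.float64(0.09273614648034584), array([1.17525979, 0.36485937]))
```

View pics/side1.png

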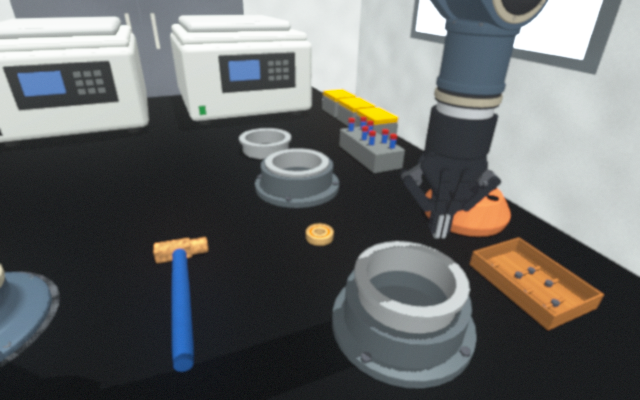

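The closed fingers stand above the rim at about (440,225) and the cup at (412,280) is still upright. Tilt and height moved as the model predicts, so I'll close the loop: measure, tap the high side, repeat.

Run:
```python
from h import *
for i in range(9):
    z,n=measure(); th=np.hypot(*n); print(i,"t",round(sense()["time_s"],1),"z",round(z,4),"tilt",round(th,2),n.round(2))
    if z<.0695 and th<1 or th>6 or sense()["time_s"]>45: break
    u=-n/th
    zr=z+.066*np.radians(th)
    t,z0,z1,h=tap(u,(th+3.5)/.5*1e-3+.001,zr,floor=.0665)
    if not t or abs(z0-zr)>.006: print("touch off",zr); break
```

```text
scene [ 0.5756 -0.2266] 0.0934 [1.33 0.17] 966
  side [ 0.5731 -0.2284] 0.0924 [1.18 0.54] 2639
0 t 4.7 z 0.0927 tilt 1.3 [1.22 0.44]
tap [ 0.512 -0.25 ] touch True 0.0944 f 2.8 -> 0.085 hard False f [-2.6  0.4  7.5]
  scene [ 0.5751 -0.2263] 0.088 [-3.2  -0.37] 1124
  side [ 0.5725 -0.2281] 0.0872 [-3.22  0.1 ] 2314
1 t 7.3 z 0.0875 tilt 3.21 [-3.21 -0.05]
tap [ 0.64  -0.226] touch True 0.0915 f 2.7 -> 0.079 hard False f [0.1 0.3 7.7]
  scene [ 0.5762 -0.2268] 0.0833 [ 4.41 -2.81] 1024
  side [ 0.5735 -0.2287] 0.0825 [ 4.29 -2.43] 2633
2 t 10.0 z 0.0827 tilt 5.02 [ 4.33 -2.54]
tap [ 0.517 -0.194] touch True 0.0891 f 2.4 -> 0.0718 hard False f [-3.1  1.5  6.8]
  scene [ 0.5745 -0.2263] 0.0773 [-5.59  0.59] 1114
  side [ 0.5723 -0.2282] 0.0764 [-5.77  0.95] 2776
3 t 12.9 z 0.0767 tilt 5.78 [-5.72  0.85]
tap [ 0.639 -0.237] touch True 0.084 f 3.3 -> 0.0688 hard False f [0.7 0.3 9.3]
  scene [ 0.5761 -0.2267] 0.0728 [ 3.71 -2.57] 1064
  side [ 0.5733 -0.2287] 0.0718 [ 3.55 -2.2 ] 2590
4 t 15.9 z 0.0721 tilt 4.28 [ 3.6  -2.31]
tap [ 0.518 -0.192] touch True 0.0777 f 2.5 -> 0.068 hard False f [-4.4  1.5 12.5]
  scene [ 0.5752 -0.2265] 0.0696 [-1.98 -0.04] 1156
  side [ 0.5728 -0.2285] 0.0686 [-2.08  0.23] 2660
5 t 18.7 z 0.0689 tilt 2.06 [-2.05  0.15]
tap [ 0.64  -0.232] touch True 0.0714 f 2.2 -> 0.0683 hard False f [-1.1 -0.   7.9]
  scene [ 0.5756 -0.2265] 0.0685 [ 0.53 -1.03] 1059
  side [ 0.5731 -0.2284] 0.0677 [ 0.47 -0.6 ] 2644
6 t 21.2 z 0.0679 tilt 0.87 [ 0.48 -0.72]
```

Run:
```python
from h import *
p=sense()["position"]; move_l([p[0],p[1],.28],feed=.2)
print(measure(), sense()["time_s"], sense()["wrist_force"].round(2))
im,_=camera("side"); cv2.imwrite("pics/side2.png",im[:,:,::-1])
```

```text
scene [ 0.5757 -0.2265] 0.0686 [ 0.61 -0.69] 1156
  side [ 0.573  -0.2286] 0.0677 [ 0.46 -0.57] 2643
(np.float64(0.0679609900761), array([ 0.50778114, -0.60446135])) 22.1417 [0.18 0.43 0.01]
```

View pics/side2.png

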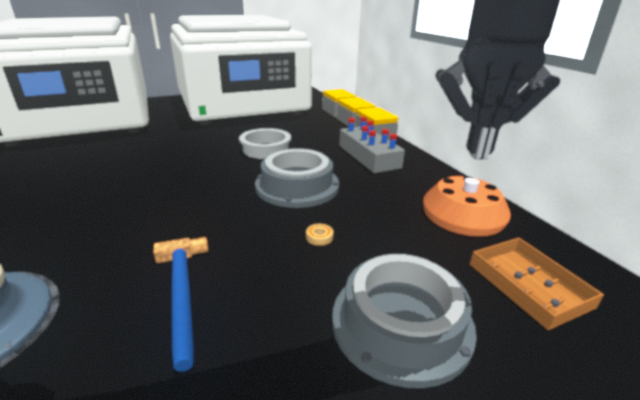

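The cup at (410,293) now sits flat on its housing like the finished one at (297,163), and the gripper is clear above it at (480,150).

```bash
python3 -c "
from rig import *
finish_job()"
```

```text
the job is handed in; nothing more can be done
```

The proud cup is down on its housing and the job is handed in; no verdict is reported. I tapped it home with seven pushes of the closed fingertips on alternating sides of the rim, re-measuring its height and tilt with both fixed cameras after each one.

- **Final position:** the last check put the flange centre at z ≈ 0.068 m (limit 0.072). The axis was about 0.8° from vertical (limit 2.6°).
- **Camera agreement:** the scene camera read 0.0686 m and the side camera 0.0677 m, within the stated calibration error.
- **Tilt on the way:** the largest tilt measured between taps was 5.8°, against the 10° limit. This overshot the roughly 3.5° per tap I aimed for, because the cup tipped a little more per millimetre than I planned.
- **Finish:** the arm was retracted clear at about 22 s with almost no force on the wrist, and no move went near the finished housing.

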